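Unblank the fuel-gas outlet with the left-hand screw

TASK

The two gas outlets on the lab bench look alike, but the fuel-gas one is held by a screw with a left-hand thread and the air one by an ordinary right-hand screw. Feel which is which by gently trying the knobs a little both ways, without ever forcing a knob tight. Unscrew the left-hand knob until its horseshoe blanking plate is free, lift and slide that plate out and lay it flat in the white tray; leave the air outlet's plate in place under its screw, screwed down again, and do not disturb the flask, beaker and tub.

Things in the scene. Friction and masses are not known exactly. Their poses are not given: they have to be found in the camera images.
- block_a: Aluminium outlet block fixed to the bench, 120 (x = -75 to +45) x 64 (y) mm, top 30 mm above the bench, on a 146 x 90 x 4 mm foot. Origin: on the bench, on its screw's vertical axis; brass nozzle to its +x; the plate is drawn out to its -x. A groove 10 mm wide, 5 mm deep runs along y across its top at x = -28 mm. Which block has the left-hand screw varies and cannot be seen.
- block_a_knob (a point): Fixed point on the axis of the block's screw, 62.5 mm above the bench, mid-height of its round black knurled knob (40 mm diameter, 26 mm tall) when screwed down. Below the knob: neck of 20 mm diameter, flange of 39 mm diameter (34.5 to 39.5 mm above the bench) covering the plate, stem of 12 mm. Knob and flange rise 3.2 mm per rad when loosened, 3.1 rad at most.
- plate_a: Steel horseshoe plate, 0.14 kg, 4 mm thick, 44 mm wide (y), lying on the block. Origin: underside, on the screw axis; axes as the block's. Spans x = -83 to +16 mm; slot 18 mm wide from x = -15 mm, open to +x. A rib below (6 mm wide, 3.6 mm deep, x = -28 mm) sits in the block's groove: lift over 3.6 mm, then draw 36 mm or more to -x. Room above it: 0.5 mm plus 3.2 mm per rad of loosening.
- plate_a_fin (a point): Middle of the upright grip fin on the plate: x = -70 mm, 20 mm above the plate's underside. The fin is 24 mm long (x), 10 mm thick (y) and reaches from 4 to 34 mm above the underside.
- plate_a_arms (a point): Point of plate_a midway between the tips of its arms: 16 mm along +x of its origin, on the underside.
- block_b: The other outlet block, alike in all sizes, axes and looks; its screw has the other hand.
- block_b_knob (a point): The same point on the axis of block_b's screw, whose knob is alike.
- plate_b: The same plate on block_b.
- plate_b_fin (a point): The same point of plate_b.
- plate_b_arms (a point): Point of plate_b midway between the tips of its arms: 16 mm along +x of its origin, on the underside.
- lh_screw (a joint): Turn of the left-hand screw in rad, on whichever block it is: 0 screwed down, growing as it is loosened (clockwise seen from above), up to 3.1. Starts at 0 to 0.15. Running friction about 0.12 N m; screwed down it meets a slightly elastic stop (3 N m per rad).
- rh_screw (a joint): Turn of the right-hand screw, alike, but loosened anticlockwise seen from above. Starts at 0 to 0.15 rad.
- lh_seal (a joint): Elastic twist of the left-hand screw's seal in rad, 3 N m per rad: negative when the screw is forced tighter, slightly positive while it is loosened. Past -0.2 (0.6 N m) the seal is ruined.
- rh_seal (a joint): The same of the right-hand screw.
- tray: White plastic tray fixed to the bench, 190 (x) x 115 (y) x 22 mm outside, walls 4 mm, inner floor 4 mm above the bench. Origin: centre of its underside.
- flask: Bystander: small amber glass volumetric flask with white stopper, 52 mm wide, 129 mm tall. Origin: centre of its underside.
- beaker: Bystander: glass beaker, 64 mm wide, 75 mm tall. Origin: centre of its underside.
- tub: Bystander: yellow tub with red cap, 72 mm wide, 85 mm tall. Origin: centre of its underside.
Things that resemble listed ones, but are neither listed nor needed, are in the scene too. Leave any blue or turquoise look-alike of the plate_b alone.

How it is judged:
On the way:
1. the left-hand screw is backed off by more than 1 rad while both plates are still in their blocks (value of joint lh_screw above 1 rad and horizontal distance between plate_a and block_a below 0.015 m and horizontal distance between plate_b and block_b below 0.015 m), for 0.1 s.
At the end, for the whole second after the job is handed in: The left-hand screw is over 1 rad loose and its plate lies at rest in the tray, flat within 0.12 rad, fin and arms inside the walls; the right-hand screw is down (under 0.3 rad loose), its plate seated within 15 mm of its place; bystanders within 30 mm of their places and upright (value of joint lh_screw above 1 rad and value of joint rh_screw below 0.3 rad and ((angle between plate_a's own z axis and vertical below 0.12 rad and height (world z) of plate_a below 0.014 m and linear speed of plate_a below 0.02 m/s and x of plate_a_arms in the frame of tray between -0.091 and 0.091 m and y of plate_a_arms in the frame of tray between -0.0535 and 0.0535 m and x of plate_a_fin in the frame of tray between -0.091 and 0.091 m and y of plate_a_fin in the frame of tray between -0.0535 and 0.0535 m and horizontal distance between plate_b and block_b below 0.015 m and z of plate_b in the frame of block_b below 0.0325 m) or (angle between plate_b's own z axis and vertical below 0.12 rad and height (world z) of plate_b below 0.014 m and linear speed of plate_b below 0.02 m/s and x of plate_b_arms in the frame of tray between -0.091 and 0.091 m and y of plate_b_arms in the frame of tray between -0.0535 and 0.0535 m and x of plate_b_fin in the frame of tray between -0.091 and 0.091 m and y of plate_b_fin in the frame of tray between -0.0535 and 0.0535 m and horizontal distance between plate_a and block_a below 0.015 m and z of plate_a in the frame of block_a below 0.0325 m))); the robot touches nothing.
It fails at once if a seal is ruined by forcing a screw tighter with more than 0.6 N m (value of joint any of lh_seal, rh_seal below -0.2 rad).
It fails at once if the right-hand screw is unscrewed by more than 0.8 rad (value of joint rh_screw above 0.8 rad).
It fails at once if a bystander is moved by more than 30 mm or tipped (distance of any of flask, beaker, tub from where it was at the start of the episode above 0.03 m or angle between any of flask, beaker, tub's own z axis and vertical above 0.5 rad).
It also fails if it takes over 72 s, if anything falls off the work surface, if the arm or the gripper's body presses on something with over 40 N, if the wrist force passes 120 N, or if a joint passes its speed limit or range.

ROBOT

A 6-joint arm with a two-finger parallel gripper is mounted at the origin on the work surface. World frame = base frame: x ahead of the robot, y to its left, z up, the work surface at z = 0. Lengths are in m, angles in rad, forces in N, time in s.
With the tool pointing down it reaches from about 0.325 to 0.9 m from the base axis. Payload 3.5 kg.
Tool frame: the origin (TCP) lies midway between the tips of the shut fingers; the grasp point (between the pads) lies 19 mm behind it; z points along the fingers, y is the direction in which the jaws open and shut (so a half turn about z gives the same grasp; the last joint's range is limited). The gripper opens to 85 mm and grips with 20 to 120 N. Pads are 22 mm wide; open, the fingers measure 114 mm over their backs; the gripper's body (76 mm by 85 mm) begins 54 mm behind the grasp point. The pads swing forward as they close: fully open they stand 13 mm farther back than shut.
Start: joints at [1.186, 0.276, -0.026, 1.268, 0, 1.467], TCP at [0.174, 0.6, 0.231] pointing down, gripper open.
Joint ranges: [-3.12, 3.12], [-0.85, 1.88], [-1.08, 1.24], [-1.95, 2.15], [-1.57, 1.53], [-3.14, 3.14]. Speed limits (rad/s): [2.57, 2.57, 3.14, 3.14, 3.14, 3.14].

INTERFACE

Orientations are given as a 3x3 rotation matrix whose columns are the frame's x, y, z axes.
In Python, from workcell import env, vision, close_job gives the robot as it stands.
- The arm moves only by the tool step_arm, never from a script. Its argument "rows" is a list of rows, each an object with "hand": the opening, from -1 (shut) to 1 (fully open); "dp": the shift along the tool's x, y, z in m, a list of three; "spin": the turn about the tool's z in degrees. A call has 1 to 12 rows; each row is the pose to reach, as a shift and turn from the pose measured when the call began, along the tool's axes at that moment; what a row does not reach only later rows make up. A row lasts 1/10 s, in which the tool goes at most 50 mm and 8.59 degrees, less where a joint would pass 70% of its speed; a pose out of reach is approached as far as the arm can. A call with a gripper value outside its range is refused whole. The fingers move at their own pace and stop on an object; "newtons" is the grip in N (left out, the last holds). Time passes only in rows, so rows that repeat a pose let the fingers close. It gives the time, the measured TCP pose, the force and the opening at its end, in the units of the state.
- env.get_state(): the state, without advancing time (a new reading comes with each control period).
- vision.grab_frame(name): name is "scene" or "side" or "wrist"; returns a dict with "image" (400x640x3 uint8, red, green, blue), "z_map" (400x640 float32, m along the optical axis (not along the pixel's ray), 0 where there is no reading), "fx", "fy", "cx", "cy" (pixels), "extrinsics" (4x4, takes a point from camera to world coordinates); the wrist camera has in their place "hand_eye" (4x4, takes a point from camera to tool coordinates, whose origin is the TCP and whose axes are the flange's). Camera axes: x right, y down, z forward; pixel columns grow to the right and rows downward; lengths in m; the calibration is good to about 2 mm. A picture is of the moment at which its call begins: read the wrist's pose just before it.
- close_job(): hands the job in, once; it reports no verdict.
The state is a dict: "t": time; "q": joint angles; "dq": joint speeds; "joint_efforts": joint torques, N m; "position": TCP position; "tool_rot": TCP orientation; "contact_force": force on the tool from outside, world axes, zero at the start; "torque": the same for the moment, N m; "opening": opening from 0.0 (shut) to 1.0 (fully open).
Only numpy, scipy, OpenCV 4.12 (cv2) and the standard library are available. Lean on these libraries where they do the work, as an engineer would, in place of code of your own. Each camera call takes 0.05 s, during which the arm holds its last target. There are 200 camera calls.

## Working session

There is one attempt and no reset: what is moved stays moved. The work goes in short steps, Python scripts to look and compute and a tool call to move; the robot and the scene stay as the last step left them, time stands still between calls to the robot, and variables do not carry over. Pictures are saved under pics/ and viewed, about 8 in all and at most 12, crops included, and the job is handed in when it is done.

Besides the shell and the picture viewer there is one more tool, called after "Emit:" in YAML: its name, and indented under it one key for each argument. step_arm: Moves the arm, as the interface text tells. Its arguments: {"type":"object","properties":{"rows":{"type":"array"},"newtons":{"type":"number"}},"required":["rows"]}

```bash
mkdir -p pics; ls
python3 - <<'E'
from workcell import env, vision
import cv2,pickle
s=env.get_state();print({k:s[k] for k in('t','position','tool_rot','contact_force','torque','opening')})
for n in('scene','side'):
    f=vision.grab_frame(n);pickle.dump(f,open(n+'.pkl','wb'));cv2.imwrite(f'pics/{n}0.png',f['image'][:,:,::-1]);print(f['extrinsics'].round(3),f['fx'],f['cx'],f['cy'])
E
```

```text
pics
{'t': 0.0, 'position': array([0.17352441, 0.59961049, 0.23013958]), 'tool_rot': array([[-9.60551256e-01,  2.78101720e-01, -8.47558897e-04],
       [ 2.78102909e-01,  9.60549052e-01, -2.07153320e-03],
       [ 2.38024951e-04, -2.22552241e-03, -9.99997495e-01]]), 'contact_force': array([-0.70629192, -0.13624227, -1.36362403]), 'torque': array([-0.02957064,  0.02894842, -0.04298926]), 'opening': 0.9982604551516799}
[[-0.586  0.654 -0.478  1.205]
 [ 0.81   0.459 -0.365  0.455]
 [-0.02  -0.601 -0.799  1.093]
 [ 0.     0.     0.     1.   ]] 396.75635205901017 311.8969956750766 200.54279958536813
[[ 1.    -0.001  0.019  0.568]
 [-0.015 -0.673  0.739 -0.839]
 [ 0.012 -0.739 -0.673  0.816]
 [ 0.     0.     0.     1.   ]] 361.32092365748235 323.7218493821191 199.88284778533668
```

View pics/scene0.png

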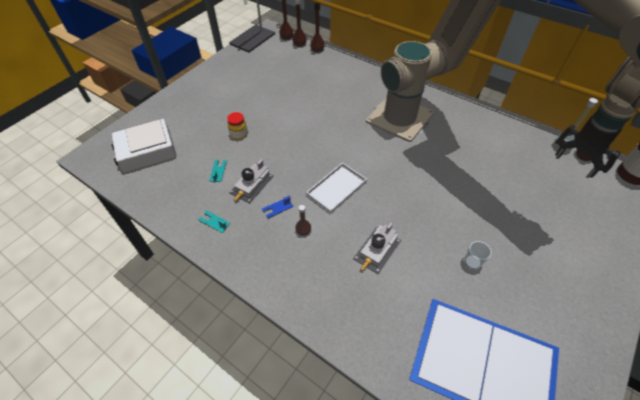

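View pics/side0.png

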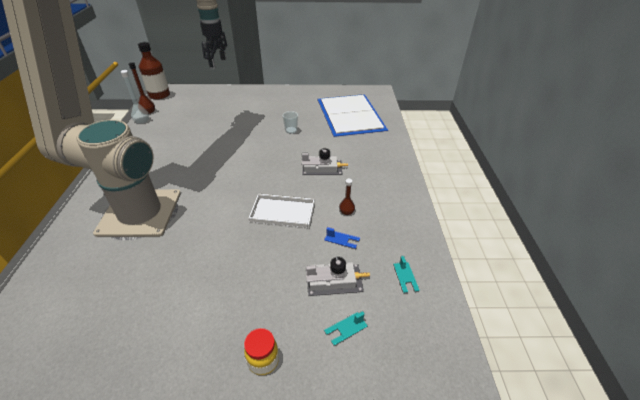

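Scene/side show two grey blocks with black knobs: one at scene (248,174)/side (338,265), the other at scene (378,241)/side (325,154). The tray is at side (282,211). The blue plate (342,240) and the turquoise plates (405,275) and (347,327) are look-alikes to leave alone. The flask is at side (347,200), the beaker at (291,123) and the tub at (262,350).

```bash
cat > h.py <<'E'
import numpy as np, cv2, pickle
def ray(f,uv,E=None):
    E=f['extrinsics'] if E is None else E
    d=E[:3,:3]@np.array([(uv[0]-f['cx'])/f['fx'],(uv[1]-f['cy'])/f['fy'],1.]);return E[:3,3],d
def onz(f,uv,z,E=None):
    o,d=ray(f,uv,E);return o+d*(z-o[2])/d[2]
def tri(r1,r2):
    A=[];b=[]
    for o,d in(r1,r2):
        d=d/np.linalg.norm(d);P=np.eye(3)-np.outer(d,d);A.append(P);b.append(P@o)
    x=np.linalg.lstsq(np.vstack(A),np.hstack(b),rcond=None)[0]
    return x,[np.linalg.norm(P@x-c) for P,c in zip(A,b)]
def blobs(mask,amin=25):
    n,l,s,c=cv2.connectedComponentsWithStats(mask.astype(np.uint8));return [(c[i].round(1),s[i]) for i in range(1,n) if s[i][4]>=amin]
E
python3 - <<'E'
from h import *
S=pickle.load(open('scene.pkl','rb'));D=pickle.load(open('side.pkl','rb'))
def near(f,m,p,r):
    yy,xx=np.mgrid[:400,:640];k=m&(np.hypot(xx-p[0],yy-p[1])<r);return np.array([xx[k].mean(),yy[k].mean()]),k.sum()
def masks(f):
    i=f['image'];h=cv2.cvtColor(i,cv2.COLOR_RGB2HSV).astype(int);g=i.max(2)
    return g<60,(h[...,0]>8)&(h[...,0]<28)&(h[...,1]>130)&(h[...,2]>110)
for nm,ps,pd in(('L1',(248,174),(338,265)),('L2',(378,241),(325,154))):
    r=[]
    for j in(0,1):
        a,na=near(S,masks(S)[j],ps if j==0 else (ps[0]-10,ps[1]+22),8 if j==0 else 14);b,nb=near(D,masks(D)[j],pd if j==0 else (pd[0]+24,pd[1]+10),10 if j==0 else 14)
        x,e=tri(ray(S,a),ray(D,b));r.append(x);print(nm,j,a.round(1),na,b.round(1),nb,x.round(4),np.round(e,4))
    v=r[1]-r[0];print('yaw',np.degrees(np.arctan2(v[1],v[0])),np.hypot(*v[:2]))
# tray
for f,p in((S,(336,187)),(D,(282,211))):
    h=cv2.cvtColor(f['image'],cv2.COLOR_RGB2HSV);m=((h[...,1]<40)&(h[...,2]>185)).astype(np.uint8)
    n,l,s,c=cv2.connectedComponentsWithStats(m);k=l==l[p[1],p[0]]
    ys,xs=np.nonzero(k);P=np.array([onz(f,(x,y),.012)[:2] for x,y in zip(xs,ys)],np.float32);print(s[l[p[1],p[0]]],cv2.minAreaRect(P))
for n,ps,pd in(('flask',(303,229),(347,207)),('beaker',(478,262),(291,128)),('tub',(237,128),(262,358))):
    print(n,onz(S,ps,.02).round(3),onz(D,pd,.02).round(3))
E
```

```text
L1 0 [247.2 175.4] 78 [337.6 266.2] 164 [ 0.6238 -0.2635  0.0583] [0.0023 0.0023]
L1 1 [238.7 194.5] 33 [361.2 274.4] 52 [ 0.6864 -0.2586  0.0176] [0.0006 0.0006]
yaw 4.493767729333273 0.06276492023952773
L2 0 [377.3 242.4] 88 [324.6 154.5] 78 [0.5982 0.2359 0.0577] [0.0018 0.0018]
L2 1 [365.9 263.1] 45 [341.6 164.5] 23 [0.6594 0.235  0.0155] [0.0008 0.0008]
yaw -0.8334714152831708 0.06117505075801693
[ 310  168   53   42 1102] ((0.4623083472251892, -0.0041344426572322845), (0.10053984075784683, 0.17167304456233978), 81.80583190917969)
[ 252  198   62   26 1187] ((0.4609326124191284, 0.0028637871146202087), (0.11507486552000046, 0.18012063205242157), 82.656982421875)
flask [0.672 0.008 0.02 ] [0.665 0.001 0.02 ]
beaker [0.464 0.508 0.02 ] [0.461 0.482 0.02 ]
tub [ 0.443 -0.487  0.02 ] [ 0.447 -0.482  0.02 ]
```

Emit:
step_arm:
  rows:
    - {"hand": 1,"dp": [-0.04,-0.02,-0.03],"spin": -4}
    - {"hand": 1,"dp": [-0.08,-0.04,-0.05],"spin": -8}
    - {"hand": 1,"dp": [-0.12,-0.06,-0.05],"spin": -12}
    - {"hand": 1,"dp": [-0.16,-0.08,-0.05],"spin": -16}
    - {"hand": 1,"dp": [-0.2,-0.1,-0.05],"spin": -16}
    - {"hand": 1,"dp": [-0.24,-0.12,-0.05],"spin": -16}
    - {"hand": 1,"dp": [-0.28,-0.14,-0.05],"spin": -16}
    - {"hand": 1,"dp": [-0.32,-0.16,-0.05],"spin": -16}
    - {"hand": 1,"dp": [-0.36,-0.18,-0.05],"spin": -16}
    - {"hand": 1,"dp": [-0.4,-0.2,-0.05],"spin": -16}
    - {"hand": 1,"dp": [-0.44,-0.22,-0.05],"spin": -16}
    - {"hand": 1,"dp": [-0.46,-0.23,-0.05],"spin": -16}

```text
t: 1.3
position: [0.5536, 0.2482, 0.2798]
tool_rot: [[-1.0, 0.006, -0.001], [0.006, 1.0, -0.003], [0.001, -0.003, -1.0]]
contact_force: [-0.4, 0.2, 0.2]
opening: 1.002
```

```bash
cat >> h.py <<'E'
def wrist(name=None):
    from workcell import env,vision
    s=env.get_state();f=vision.grab_frame('wrist')
    T=np.eye(4);T[:3,:3]=s['tool_rot'];T[:3,3]=s['position'];f['extrinsics']=T@f['hand_eye']
    pickle.dump((s,f),open('wrist.pkl','wb'))
    if name: cv2.imwrite(f'pics/{name}.png',f['image'][:,:,::-1])
    return s,f
E
python3 - <<'E'
from h import *
s,f=wrist('w1');print(s['t'],s['q'].round(2),s['position'],s['tool_rot'].round(3),s['torque'].round(3));print(f['hand_eye'].round(3),f['fx'],f['cx'],f['cy'],f['extrinsics'].round(3))
E
```

```text
1.3 [ 0.32  0.22  0.01  1.36 -0.    0.32] [0.55357575 0.24820811 0.2798364 ] [[-1.     0.006 -0.001]
 [ 0.006  1.    -0.003]
 [ 0.001 -0.003 -1.   ]] [ 0.056 -0.025 -0.003]
[[ 0.    -0.95  -0.311  0.079]
 [ 1.    -0.     0.001 -0.001]
 [-0.001 -0.311  0.95  -0.143]
 [ 0.     0.     0.     1.   ]] 334.19108582137727 317.9131965110337 193.74457239407835 [[ 0.005  0.951  0.31   0.474]
 [ 1.    -0.004 -0.004  0.248]
 [-0.002  0.31  -0.951  0.422]
 [ 0.     0.     0.     1.   ]]
```

View pics/w1.png

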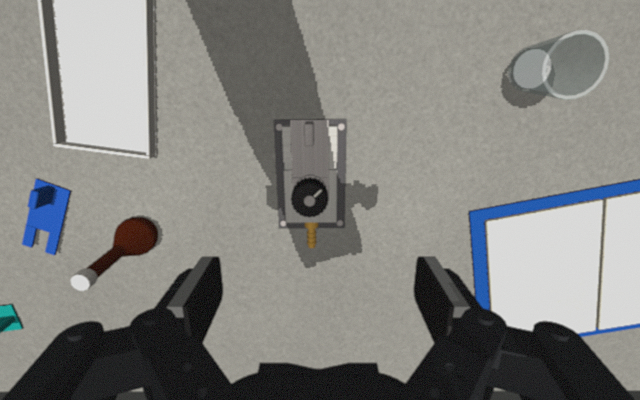

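The wrist picture shows the block with its knob at (310,197), the fin at (309,130), the nozzle at (312,240) and the foot's corner screws at (284,127), (342,127), (283,224) and (339,224).

Run:
```python
from h import *
s,f=pickle.load(open('wrist.pkl','rb'));i=f['image'];g=i.max(2)
m=np.zeros(g.shape,bool);m[170:225,285:338]=g[170:225,285:338]<75
for c,st in blobs(m):print(c,st)
(c,r)=cv2.minEnclosingCircle(np.argwhere(m)[:,::-1].astype(np.float32)) if m.any() else 0
print('knob',c,r,onz(f,c,.0755).round(4),onz(f,c,.0625).round(4), 'depth z', f['z_map'][197,302:320:6], [ (f['extrinsics'][:3,:3]@(np.array([(309-f['cx'])/f['fx'],(v-f['cy'])/f['fy'],1])*f['z_map'][v,309])+f['extrinsics'][:3,3]).round(4) for v in (124,130,136,142,148,155,197)])
P=[onz(f,p,.004)[:2] for p in((284,127),(342,127),(283,224),(339,224))];print(np.round(P,4))
P=np.array(P);a=(P[0]+P[1])/2;b=(P[2]+P[3])/2;print('yaw',np.degrees(np.arctan2(*(b-a)[::-1])), np.linalg.norm(b-a))
fn=onz(f,(309,122),.064);nz=onz(f,(311.5,245),.02);print('fin',fn,nz)
```

```text
[309.2 196.6] [ 291  178   37   39 1006]
[327.  223.5] [318 223  19   2  36]
knob (312.0, 200.5) 34.31117630004883 [0.5953 0.2399 0.0755] [0.5998 0.2396 0.0625] depth z [0.36628136 0.36434272 0.36638895] [array([0.5137, 0.2374, 0.0639]), array([0.5202, 0.2373, 0.0625]), array([0.5264, 0.2372, 0.0633]), array([0.5328, 0.2371, 0.0636]), array([0.5448, 0.2361, 0.0335]), array([0.5528, 0.2361, 0.0348]), array([0.5907, 0.2367, 0.0771])]
[[0.5238 0.2047]
 [0.5242 0.2764]
 [0.6538 0.1985]
 [0.6542 0.2745]]
yaw -1.767815657953532 0.13007016163615784
fin [0.51163882 0.23744545 0.064     ] [0.6774913  0.23729005 0.02      ]
```

Emit:
step_arm:
  rows:
    - {"hand": 1,"dp": [-0.02,-0.005,0.04],"spin": 0}
    - {"hand": 1,"dp": [-0.041,-0.01,0.08],"spin": 0}
    - {"hand": 0.7,"dp": [-0.041,-0.01,0.1],"spin": 0}
    - {"hand": 0.6,"dp": [-0.041,-0.01,0.1],"spin": 0}

```text
t: 1.75
position: [0.5931, 0.235, 0.1746]
tool_rot: [[-1.0, 0.008, -0.009], [0.008, 1.0, -0.007], [0.009, -0.007, -1.0]]
contact_force: [-0.8, -1.2, -0.4]
opening: 0.801
```

Run:
```python
from h import *
s,f=wrist('w2');print(s['t'],s['position'],s['opening'],s['torque'].round(3))
i=f['image'];m=i.max(2)<75
for c,st in blobs(m,300):print(c,st,onz(f,c,.0755).round(4))
```

```text
1.75 [0.59308649 0.23503842 0.17459941] 0.8014286260461615 [-0.012  0.011 -0.019]
[282.3 164.3] [ 272   88   41  148 1400] [0.5689 0.2072 0.0755]
[321.8 193. ] [ 296  165   53   57 2024] [0.5913 0.2363 0.0755]
[ 68.6 263.9] [   0  221  120   90 3068] [0.651  0.0285 0.0755]
[317.4 353.5] [   22   251   593   149 37548] [0.7423 0.2317 0.0755]
```

View pics/w2.png

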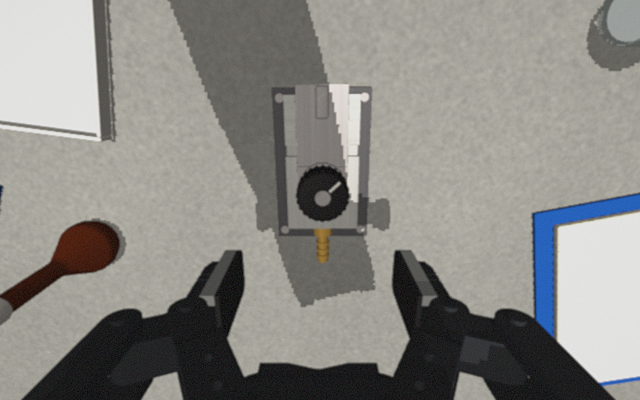

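The knob fills (296–349, 165–222) with its hub at (322,198), which puts the axis at about (0.5955, 0.2365). Next I descend and grip lightly.

Emit:
step_arm:
  rows:
    - {"hand": 0.3,"dp": [-0.0025,0.0015,0.04],"spin": 0}
    - {"hand": 0.3,"dp": [-0.0025,0.0015,0.07],"spin": 0}
    - {"hand": 0.3,"dp": [-0.0025,0.0015,0.1],"spin": 0}
    - {"hand": 0.3,"dp": [-0.0025,0.0015,0.127],"spin": 0}
    - {"hand": 0.3,"dp": [-0.0025,0.0015,0.127],"spin": 0}
    - {"hand": 0.3,"dp": [-0.0025,0.0015,0.127],"spin": 0}
  newtons: 20

```text
t: 2.4
position: [0.5969, 0.2372, 0.052]
tool_rot: [[-1.0, 0.007, -0.003], [0.007, 1.0, -0.005], [0.003, -0.005, -1.0]]
contact_force: [1.2, 0.0, 0.9]
opening: 0.647
```

Emit:
step_arm:
  rows:
    - {"hand": -0.3,"dp": [0,0,0],"spin": 0}
    - {"hand": -0.3,"dp": [0,0,0],"spin": 0}
    - {"hand": -0.3,"dp": [0,0,0],"spin": 0}
    - {"hand": -0.3,"dp": [0,0,0],"spin": 0}
    - {"hand": -0.3,"dp": [0,0,0],"spin": 0}
    - {"hand": -0.3,"dp": [0,0,0],"spin": 0}
  newtons: 20

```text
t: 3.0
position: [0.599, 0.2378, 0.0552]
tool_rot: [[-1.0, 0.007, 0.001], [0.007, 1.0, -0.004], [-0.001, -0.004, -1.0]]
contact_force: [-1.2, -0.7, 7.1]
opening: 0.461
```

```bash
cat > st.py <<'E'
from workcell import env
import numpy as np
s=env.get_state();R=s['tool_rot'];print(round(s['t'],2),s['position'].round(4),'F',s['contact_force'].round(2),'T',s['torque'].round(3),'op',round(s['opening'],3),'az',np.degrees(np.arctan2(R[1,0],R[0,0])).round(2),'tilt',R[:2,2].round(3),'q6',s['q'][5].round(3),'e6',s['joint_efforts'][5].round(3))
E
python3 st.py
```

```text
3.0 [0.599  0.2378 0.0552] F [-1.2  -0.68  7.09] T [-0.072  0.273  0.025] op 0.461 az 179.61 tilt [ 0.001 -0.004] q6 0.286 e6 0.001
```

Emit:
step_arm:
  rows:
    - {"hand": 0.3,"dp": [0,0,0],"spin": 0}
    - {"hand": 0.3,"dp": [0.003,-0.001,0],"spin": 0}
    - {"hand": 0.3,"dp": [0.003,-0.001,0.006],"spin": 0}
    - {"hand": 0.3,"dp": [0.003,-0.001,0.01],"spin": 0}
    - {"hand": 0.3,"dp": [0.003,-0.001,0.01],"spin": 0}
    - {"hand": 0.3,"dp": [0.003,-0.001,0.01],"spin": 0}

```text
t: 3.6
position: [0.5955, 0.2367, 0.0444]
tool_rot: [[-1.0, 0.007, 0.0], [0.007, 1.0, -0.004], [-0.0, -0.004, -1.0]]
contact_force: [-0.2, 0.5, -0.5]
opening: 0.651
```

```bash
python3 st.py
python3 - <<'E'
from h import *
s,f=wrist('w3')
E
```

```text
3.6 [0.5955 0.2367 0.0444] F [-0.17  0.48 -0.48] T [ 0.029  0.017 -0.019] op 0.651 az 179.61 tilt [ 0.    -0.004] q6 0.286 e6 0.0
```

View pics/w3.png

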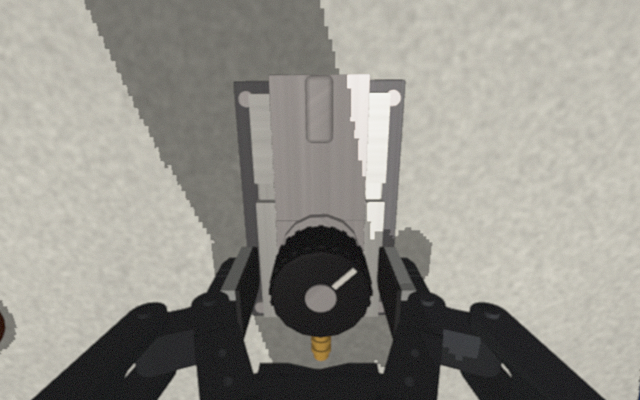

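The fingers straddle the knob (hub at 320,298), well centred with pads at about x=240 and 400. Close on it.

Emit:
step_arm:
  rows:
    - {"hand": -0.3,"dp": [0,0,0],"spin": 0}
    - {"hand": -0.3,"dp": [0,0,0],"spin": 0}
    - {"hand": -0.3,"dp": [0,0,0],"spin": 0}
    - {"hand": -0.3,"dp": [0,0,0],"spin": 0}
    - {"hand": -0.3,"dp": [0,0,0],"spin": 0}
  newtons: 20

```text
t: 4.15
position: [0.596, 0.2374, 0.045]
tool_rot: [[-1.0, 0.006, 0.001], [0.006, 1.0, -0.002], [-0.001, -0.002, -1.0]]
contact_force: [-0.3, 3.8, 2.8]
opening: 0.464
```

```bash
python3 st.py
```

```text
4.15 [0.596  0.2374 0.045 ] F [-0.29  3.75  2.85] T [ 0.706  0.161 -0.002] op 0.464 az 179.63 tilt [ 0.001 -0.002] q6 0.286 e6 -0.005
```

Emit:
step_arm:
  rows:
    - {"hand": -0.3,"dp": [0,0,0],"spin": 2}
    - {"hand": -0.3,"dp": [0,0,0],"spin": 4}
    - {"hand": -0.3,"dp": [0,0,0],"spin": 4}
    - {"hand": -0.3,"dp": [0,0,0],"spin": 4}

```text
t: 4.55
position: [0.5959, 0.2373, 0.045]
tool_rot: [[-0.997, 0.075, 0.001], [0.075, 0.997, -0.003], [-0.001, -0.002, -1.0]]
contact_force: [-0.6, 1.3, 0.6]
opening: 0.464
```

```bash
python3 st.py
```

```text
4.55 [0.5959 0.2373 0.045 ] F [-0.59  1.31  0.62] T [0.348 0.047 0.098] op 0.464 az 175.68 tilt [ 0.001 -0.003] q6 0.355 e6 0.107
```

Emit:
step_arm:
  rows:
    - {"hand": -0.3,"dp": [0,0,0],"spin": 2}
    - {"hand": -0.3,"dp": [0,0,0],"spin": 4}
    - {"hand": -0.3,"dp": [0,0,0],"spin": 4}

```text
t: 4.85
position: [0.5959, 0.2373, 0.0448]
tool_rot: [[-0.99, 0.144, 0.001], [0.144, 0.99, -0.003], [-0.002, -0.003, -1.0]]
contact_force: [0.1, 2.6, 0.2]
opening: 0.458
```

```bash
python3 st.py
```

```text
4.85 [0.5959 0.2373 0.0448] F [0.1  2.56 0.16] T [0.372 0.056 0.157] op 0.458 az 171.72 tilt [ 0.001 -0.003] q6 0.424 e6 0.229
```

Emit:
step_arm:
  rows:
    - {"hand": -0.3,"dp": [0,0,0],"spin": -4}
    - {"hand": -0.3,"dp": [0,0,0],"spin": -8}
    - {"hand": -0.3,"dp": [0,0,0],"spin": -8}
    - {"hand": -0.3,"dp": [0,0,0],"spin": -8}

```text
t: 5.25
position: [0.596, 0.2374, 0.0449]
tool_rot: [[-1.0, 0.006, 0.001], [0.006, 1.0, -0.002], [-0.001, -0.002, -1.0]]
contact_force: [-0.4, 3.0, 2.0]
opening: 0.464
```

```bash
python3 st.py
```

```text
5.25 [0.596  0.2374 0.0449] F [-0.44  2.95  2.01] T [ 0.498  0.138 -0.125] op 0.464 az 179.66 tilt [ 0.001 -0.002] q6 0.286 e6 -0.123
```

Emit:
step_arm:
  rows:
    - {"hand": -0.3,"dp": [0,0,0],"spin": -2}
    - {"hand": -0.3,"dp": [0,0,0],"spin": -4}
    - {"hand": -0.3,"dp": [0,0,0],"spin": -4}

```text
t: 5.55
position: [0.596, 0.2375, 0.0451]
tool_rot: [[-0.998, -0.063, 0.001], [-0.063, 0.998, -0.002], [-0.001, -0.002, -1.0]]
contact_force: [-1.0, 2.6, 1.7]
opening: 0.464
```

```bash
python3 st.py
```

```text
5.55 [0.596  0.2375 0.0451] F [-0.99  2.61  1.68] T [ 0.524  0.191 -0.128] op 0.464 az -176.39 tilt [ 0.001 -0.002] q6 0.217 e6 -0.247
```

Emit:
step_arm:
  rows:
    - {"hand": -0.3,"dp": [0,0,0],"spin": -2}
    - {"hand": -0.3,"dp": [0,0,0],"spin": -4}
    - {"hand": -0.3,"dp": [0,0,0],"spin": -4}

```text
t: 5.85
position: [0.596, 0.2376, 0.0453]
tool_rot: [[-0.991, -0.131, 0.001], [-0.131, 0.991, -0.002], [-0.001, -0.002, -1.0]]
contact_force: [-0.6, 2.6, 2.3]
opening: 0.46
```

```bash
python3 st.py
```

```text
5.85 [0.596  0.2376 0.0453] F [-0.55  2.57  2.3 ] T [ 0.472  0.228 -0.107] op 0.46 az -172.46 tilt [ 0.001 -0.002] q6 0.148 e6 -0.247
```

Emit:
step_arm:
  rows:
    - {"hand": -0.3,"dp": [0,0,0],"spin": 5}
    - {"hand": -0.3,"dp": [0,0,0],"spin": 10}
    - {"hand": -0.3,"dp": [0,0,0],"spin": 16}
    - {"hand": -0.3,"dp": [0,0,0],"spin": 16}
    - {"hand": -0.3,"dp": [0,0,0],"spin": 16}

```text
t: 6.35
position: [0.5959, 0.2373, 0.0448]
tool_rot: [[-0.989, 0.146, 0.001], [0.146, 0.989, -0.003], [-0.001, -0.002, -1.0]]
contact_force: [0.7, 1.0, -1.8]
opening: 0.461
```

```bash
python3 st.py
```

```text
6.35 [0.5959 0.2373 0.0448] F [ 0.75  0.99 -1.76] T [ 0.24  -0.079  0.119] op 0.461 az 171.62 tilt [ 0.001 -0.003] q6 0.426 e6 0.107
```

Emit:
step_arm:
  rows:
    - {"hand": -0.3,"dp": [0,0,0],"spin": 2}
    - {"hand": -0.3,"dp": [0,0,0],"spin": 4}
    - {"hand": -0.3,"dp": [0,0,0],"spin": 4}

```text
t: 6.65
position: [0.5959, 0.2371, 0.0447]
tool_rot: [[-0.977, 0.213, 0.001], [0.213, 0.977, -0.003], [-0.002, -0.003, -1.0]]
contact_force: [0.1, 1.0, 0.2]
opening: 0.46
```

```bash
python3 st.py
```

```text
6.65 [0.5959 0.2371 0.0447] F [0.1  1.02 0.16] T [ 0.245 -0.031  0.224] op 0.46 az 167.71 tilt [ 0.001 -0.003] q6 0.494 e6 0.344
```

Emit:
step_arm:
  rows:
    - {"hand": -0.3,"dp": [0,0,0],"spin": 2}
    - {"hand": -0.3,"dp": [0,0,0],"spin": 3}
    - {"hand": -0.3,"dp": [0,0,0],"spin": 3}

```text
t: 6.95
position: [0.5958, 0.2371, 0.0447]
tool_rot: [[-0.965, 0.262, 0.001], [0.262, 0.965, -0.003], [-0.002, -0.003, -1.0]]
contact_force: [0.5, 1.9, -0.3]
opening: 0.459
```

```bash
python3 st.py
```

```text
6.95 [0.5958 0.2371 0.0447] F [ 0.54  1.88 -0.25] T [0.263 0.022 0.387] op 0.459 az 164.78 tilt [ 0.001 -0.003] q6 0.545 e6 0.412
```

The knob turns freely anticlockwise and rises, and it stiffens clockwise (0.12, 0.22, then 0.39 N m). So this one (y≈+0.237) is right-hand, the air outlet, and it is now screwed down. I release it and go to the other block.

Emit:
step_arm:
  rows:
    - {"hand": -0.3,"dp": [0,0,0],"spin": -3}
    - {"hand": 0.4,"dp": [0,0,0],"spin": -3}
    - {"hand": 0.4,"dp": [0,0,0],"spin": -3}
    - {"hand": 0.4,"dp": [0,0,0],"spin": -3}
    - {"hand": 0.4,"dp": [0,0,-0.04],"spin": -3}
    - {"hand": 0.4,"dp": [0,0,-0.08],"spin": -6}
    - {"hand": 0.4,"dp": [0,0,-0.13],"spin": -10}
    - {"hand": 0.4,"dp": [0,0,-0.18],"spin": -15}
    - {"hand": 0.4,"dp": [0,0,-0.23],"spin": -15}
    - {"hand": 0.4,"dp": [0,0,-0.23],"spin": -15}

```text
t: 7.95
position: [0.6002, 0.2389, 0.2846]
tool_rot: [[-1.0, 0.004, 0.017], [0.004, 1.0, 0.001], [-0.017, 0.001, -1.0]]
contact_force: [0.8, 0.1, 1.2]
opening: 0.703
```

Emit:
step_arm:
  rows:
    - {"hand": 0.4,"dp": [0.005,-0.05,0],"spin": 0}
    - {"hand": 0.4,"dp": [0.005,-0.1,0],"spin": 0}
    - {"hand": 0.4,"dp": [0.005,-0.15,0],"spin": 0}
    - {"hand": 0.4,"dp": [0.005,-0.2,0],"spin": 0}
    - {"hand": 0.4,"dp": [0.005,-0.25,0],"spin": 0}
    - {"hand": 0.4,"dp": [0,-0.3,0],"spin": 0}
    - {"hand": 0.4,"dp": [-0.01,-0.35,0],"spin": 0}
    - {"hand": 0.4,"dp": [-0.02,-0.4,0],"spin": 0}
    - {"hand": 0.4,"dp": [-0.025,-0.45,0.03],"spin": 0}
    - {"hand": 0.4,"dp": [-0.025,-0.5,0.08],"spin": 0}
    - {"hand": 0.4,"dp": [-0.025,-0.5,0.11],"spin": 0}
    - {"hand": 0.4,"dp": [-0.025,-0.5,0.11],"spin": 0}

```text
t: 9.15
position: [0.6201, -0.2618, 0.1667]
tool_rot: [[-1.0, 0.009, 0.006], [0.009, 1.0, 0.006], [-0.006, 0.006, -1.0]]
contact_force: [-1.1, 1.8, -1.5]
opening: 0.701
```

```bash
python3 st.py
python3 - <<'E'
from h import *
s,f=wrist('w4');i=f['image'];m=i.max(2)<75
for c,st in blobs(m,300):print(c,st,onz(f,c,.0755).round(4))
E
```

```text
9.15 [ 0.6201 -0.2618  0.1667] F [-1.09  1.82 -1.5 ] T [0.041 0.028 0.058] op 0.701 az 179.5 tilt [0.006 0.006] q6 -0.49 e6 -0.06
[358.1 171.4] [ 333  100   35  135 1273] [ 0.6011 -0.2332  0.0755]
[317.6 193.7] [ 292  166   54   57 2106] [ 0.6177 -0.2625  0.0755]
[594.4 222.3] [ 566  191   74   56 1398] [ 0.6429 -0.0518  0.0755]
[317.9 352.5] [   29   248   579   152 36971] [ 0.7641 -0.2636  0.0755]
```

View pics/w4.png

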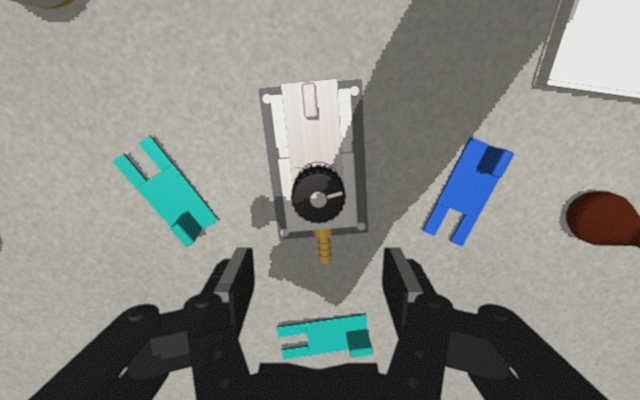

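The knob's hub is at (318,199), the fin at (309,100), and the block yaw is about +5°. Two turquoise plates and the blue one lie nearby and stay untouched.

Emit:
step_arm:
  rows:
    - {"hand": 0.4,"dp": [-0.002,0,0],"spin": -8}
    - {"hand": 0.35,"dp": [-0.002,0,0.02],"spin": -16}
    - {"hand": 0.3,"dp": [-0.002,0,0.03],"spin": -24}
    - {"hand": 0.3,"dp": [-0.002,0,0.04],"spin": -32}
    - {"hand": 0.3,"dp": [-0.002,0,0.05],"spin": -40}
    - {"hand": 0.3,"dp": [-0.002,0,0.07],"spin": -48}
    - {"hand": 0.3,"dp": [-0.002,0,0.1],"spin": -50}
    - {"hand": 0.3,"dp": [-0.002,0,0.122],"spin": -50}
    - {"hand": 0.3,"dp": [-0.002,0,0.122],"spin": -50}
    - {"hand": 0.3,"dp": [-0.002,0,0.122],"spin": -50}

```text
t: 10.2
position: [0.6251, -0.2598, 0.0484]
tool_rot: [[-0.648, -0.762, 0.009], [-0.762, 0.648, 0.005], [-0.01, -0.004, -1.0]]
contact_force: [-0.4, -0.2, 0.2]
opening: 0.648
```

```bash
python3 st.py
```

```text
10.2 [ 0.6251 -0.2598  0.0484] F [-0.36 -0.24  0.21] T [-0.034 -0.048  0.008] op 0.648 az -130.37 tilt [0.009 0.005] q6 -1.359 e6 0.002
```

Emit:
step_arm:
  rows:
    - {"hand": -0.3,"dp": [0,0,0],"spin": 0}
    - {"hand": -0.3,"dp": [0,0,0],"spin": 0}
    - {"hand": -0.3,"dp": [0,0,0],"spin": 0}
    - {"hand": -0.3,"dp": [0,0,0],"spin": 0}
    - {"hand": -0.3,"dp": [0,0,0],"spin": 0}

```text
t: 10.7
position: [0.6246, -0.2584, 0.0514]
tool_rot: [[-0.647, -0.762, 0.009], [-0.762, 0.647, 0.007], [-0.011, -0.002, -1.0]]
contact_force: [-4.4, 4.0, 5.6]
opening: 0.46
```

```bash
python3 st.py
```

```text
10.7 [ 0.6246 -0.2584  0.0514] F [-4.37  3.98  5.56] T [0.908 1.13  0.006] op 0.46 az -130.34 tilt [0.009 0.007] q6 -1.359 e6 -0.005
```

Emit:
step_arm:
  rows:
    - {"hand": -0.3,"dp": [0,0,0],"spin": 2}
    - {"hand": -0.3,"dp": [0,0,0],"spin": 4}
    - {"hand": -0.3,"dp": [0,0,0],"spin": 6}
    - {"hand": -0.3,"dp": [0,0,0],"spin": 8}
    - {"hand": -0.3,"dp": [0,0,0],"spin": 8}

```text
t: 11.2
position: [0.6247, -0.2586, 0.0522]
tool_rot: [[-0.747, -0.665, 0.009], [-0.665, 0.747, 0.006], [-0.011, -0.001, -1.0]]
contact_force: [-1.8, -0.2, -3.8]
opening: 0.459
```

```bash
python3 st.py
```

```text
11.2 [ 0.6247 -0.2586  0.0522] F [-1.78 -0.16 -3.83] T [-0.16   0.126  0.067] op 0.459 az -138.32 tilt [0.009 0.006] q6 -1.22 e6 0.224
```

Emit:
step_arm:
  rows:
    - {"hand": -0.3,"dp": [0,0,0],"spin": 4}
    - {"hand": -0.3,"dp": [0,0,-0.0005],"spin": 8}
    - {"hand": -0.3,"dp": [0,0,-0.0005],"spin": 8}
  newtons: 25

```text
t: 11.5
position: [0.625, -0.259, 0.0528]
tool_rot: [[-0.832, -0.555, 0.01], [-0.555, 0.832, 0.005], [-0.011, -0.001, -1.0]]
contact_force: [0.5, -1.4, -7.0]
opening: 0.458
```

```bash
python3 st.py
```

```text
11.5 [ 0.625  -0.259   0.0528] F [ 0.48 -1.41 -7.03] T [-0.487 -0.262  0.061] op 0.458 az -146.28 tilt [0.01  0.005] q6 -1.081 e6 0.334
```

Emit:
step_arm:
  rows:
    - {"hand": -0.3,"dp": [0,0,0],"spin": 7}
    - {"hand": -0.3,"dp": [0,0,-0.0005],"spin": 14}
    - {"hand": -0.3,"dp": [0,0,-0.001],"spin": 21}
    - {"hand": -0.3,"dp": [0,0,-0.0015],"spin": 28}
    - {"hand": -0.3,"dp": [0,0,-0.002],"spin": 35}
    - {"hand": -0.3,"dp": [0,0,-0.002],"spin": 42}
    - {"hand": -0.3,"dp": [0,0,-0.0025],"spin": 49}
    - {"hand": -0.3,"dp": [0,0,-0.003],"spin": 56}
    - {"hand": -0.3,"dp": [0,0,-0.0035],"spin": 63}
    - {"hand": -0.3,"dp": [0,0,-0.004],"spin": 70}
    - {"hand": -0.3,"dp": [0,0,-0.004],"spin": 77}
    - {"hand": -0.3,"dp": [0,0,-0.004],"spin": 84}

```text
t: 12.7
position: [0.6239, -0.2641, 0.0575]
tool_rot: [[-0.635, 0.772, 0.007], [0.772, 0.635, -0.006], [-0.009, 0.001, -1.0]]
contact_force: [-4.0, -10.0, -5.2]
opening: 0.455
```

```bash
python3 st.py
```

```text
12.7 [ 0.6239 -0.2641  0.0575] F [-4.03 -9.98 -5.16] T [-2.575  1.145  0.15 ] op 0.455 az 129.42 tilt [ 0.007 -0.006] q6 0.388 e6 -0.643
```

Emit:
step_arm:
  rows:
    - {"hand": -0.3,"dp": [0,0,0],"spin": 6}
    - {"hand": -0.3,"dp": [0,0,-0.0005],"spin": 12}
    - {"hand": -0.3,"dp": [0,0,-0.001],"spin": 18}
    - {"hand": -0.3,"dp": [0,0,-0.001],"spin": 22}
    - {"hand": -0.3,"dp": [0,0,-0.001],"spin": 22}
    - {"hand": 0.2,"dp": [0,0,-0.001],"spin": 22}
    - {"hand": 0.2,"dp": [0,0,-0.001],"spin": 22}
    - {"hand": 0.2,"dp": [0,0,-0.001],"spin": 22}

```text
t: 13.5
position: [0.6253, -0.2642, 0.0599]
tool_rot: [[-0.301, 0.954, 0.01], [0.954, 0.301, -0.006], [-0.009, 0.007, -1.0]]
contact_force: [-0.2, -0.5, -0.0]
opening: 0.599
```

```bash
python3 st.py
```

```text
13.5 [ 0.6253 -0.2642  0.0599] F [-0.2  -0.55 -0.03] T [-0.026 -0.019 -0.021] op 0.599 az 107.5 tilt [ 0.01  -0.006] q6 0.771 e6 -0.007
```

Emit:
step_arm:
  rows:
    - {"hand": 0.2,"dp": [0,0,-0.04],"spin": 0}
    - {"hand": 0.2,"dp": [0,0,-0.08],"spin": -8}
    - {"hand": 0.2,"dp": [0,0,-0.1],"spin": -16}
    - {"hand": 0.2,"dp": [0,0,-0.1],"spin": -24}
    - {"hand": 0.2,"dp": [0,0,-0.1],"spin": -32}
    - {"hand": 0.2,"dp": [0,0,-0.1],"spin": -40}
    - {"hand": 0.2,"dp": [0,0,-0.1],"spin": -48}
    - {"hand": 0.2,"dp": [0,0,-0.1],"spin": -56}
    - {"hand": 0.2,"dp": [0,0,-0.1],"spin": -64}
    - {"hand": 0.2,"dp": [0,0,-0.1],"spin": -72}
    - {"hand": 0.2,"dp": [0,0,-0.1],"spin": -78}
    - {"hand": 0.2,"dp": [0,0,-0.1],"spin": -78}

```text
t: 14.7
position: [0.625, -0.2633, 0.1606]
tool_rot: [[-0.995, -0.097, 0.011], [-0.097, 0.995, -0.006], [-0.011, -0.007, -1.0]]
contact_force: [0.5, 0.7, 0.2]
opening: 0.597
```

```bash
python3 st.py;  python3 - <<'E'
from h import *
s,f=wrist('w5')
E
```

```text
14.7 [ 0.625  -0.2633  0.1606] F [0.46 0.73 0.18] T [ 0.04   0.02  -0.018] op 0.597 az -174.45 tilt [ 0.011 -0.006] q6 -0.591 e6 -0.387
```

View pics/w5.png

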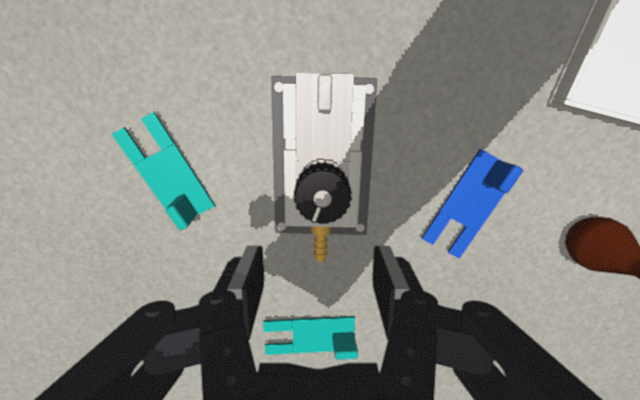

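The pointer has swung from the right to (316,218), about 2.1 rad clockwise, and the plate is still in place. The fin's top is at (324,75–110).

Run:
```python
from h import *
s,f=pickle.load(open('wrist.pkl','rb'));E=f['extrinsics'];z=f['z_map']
vv,uu=np.mgrid[60:125,295:355];Z=z[60:125,295:355]
P=np.stack([(uu-f['cx'])/f['fx']*Z,(vv-f['cy'])/f['fy']*Z,Z],-1)@E[:3,:3].T+E[:3,3]
k=(P[...,2]>.055)&(P[...,2]<.075);Q=P[k];print(k.sum(),np.median(Q[:,2]))
r=cv2.minAreaRect(Q[:,:2].astype(np.float32));print(r, Q[:,:2].mean(0))
# knob hub
for v in (190,198):
  P1=np.array([(323-f['cx'])/f['fx'],(v-f['cy'])/f['fy'],1])*z[v,323];print('knob',E[:3,:3]@P1+E[:3,3])
for p in((279,87),(369,88),(281,226),(361,226)):print(onz(f,p,.004)[:2].round(4))
R=s['tool_rot'];print('fin in tool',R.T@(np.r_[np.array(r[0]),.05]-s['position']))
```

```text
521 0.06369202318422568
((0.5518375039100647, -0.2680087685585022), (0.023741455748677254, 0.009693722240626812), 5.48909330368042) [ 0.55135858 -0.26817027]
knob [ 0.61553667 -0.26236398  0.08291219]
knob [ 0.62084993 -0.26183175  0.08438442]
[ 0.5531 -0.3058]
[ 0.5465 -0.2295]
[ 0.6819 -0.2962]
[ 0.6741 -0.2186]
fin in tool [0.07446279 0.00322341 0.10983995]
```

Emit:
step_arm:
  rows:
    - {"hand": 0,"dp": [0.04,0.003,0],"spin": 0}
    - {"hand": 0,"dp": [0.0745,0.0032,0.02],"spin": 0}
    - {"hand": 0,"dp": [0.0745,0.0032,0.05],"spin": 0}
    - {"hand": 0,"dp": [0.0745,0.0032,0.08],"spin": 0}
    - {"hand": 0,"dp": [0.0745,0.0032,0.1],"spin": 0}
    - {"hand": 0,"dp": [0.0745,0.0032,0.121],"spin": 0}
    - {"hand": 0,"dp": [0.0745,0.0032,0.121],"spin": 0}
    - {"hand": 0,"dp": [0.0745,0.0032,0.121],"spin": 0}
    - {"hand": 0,"dp": [0.0745,0.0032,0.121],"spin": 0}

```text
t: 15.65
position: [0.5531, -0.2687, 0.0403]
tool_rot: [[-0.995, -0.094, 0.013], [-0.094, 0.996, -0.008], [-0.013, -0.009, -1.0]]
contact_force: [0.3, -0.7, -0.3]
opening: 0.502
```

```bash
python3 st.py
```

```text
15.65 [ 0.5531 -0.2687  0.0403] F [ 0.27 -0.68 -0.35] T [ 0.013 -0.014  0.017] op 0.502 az -174.59 tilt [ 0.013 -0.008] q6 -0.652 e6 0.004
```

Emit:
step_arm:
  rows:
    - {"hand": -1,"dp": [0,0,0],"spin": 0}
    - {"hand": -1,"dp": [0,0,0],"spin": 0}
    - {"hand": -1,"dp": [0,0,0],"spin": 0}
    - {"hand": -1,"dp": [0,0,0],"spin": 0}
    - {"hand": -1,"dp": [0,0,0],"spin": 0}
    - {"hand": -1,"dp": [0,0,0],"spin": 0}
    - {"hand": -1,"dp": [0,0,0],"spin": 0}
  newtons: 60

```text
t: 16.35
position: [0.5542, -0.2691, 0.042]
tool_rot: [[-0.995, -0.094, 0.016], [-0.094, 0.996, -0.008], [-0.015, -0.01, -1.0]]
contact_force: [-1.7, 1.3, 6.0]
opening: 0.107
```

```bash
python3 st.py
```

```text
16.35 [ 0.5542 -0.2691  0.042 ] F [-1.66  1.34  5.99] T [0.298 0.125 0.056] op 0.107 az -174.59 tilt [ 0.016 -0.008] q6 -0.652 e6 0.028
```

Emit:
step_arm:
  rows:
    - {"hand": -1,"dp": [0,0,-0.002],"spin": 0}
    - {"hand": -1,"dp": [0,0,-0.004],"spin": 0}
    - {"hand": -1,"dp": [0,0,-0.0055],"spin": 0}
    - {"hand": -1,"dp": [0,0,-0.0055],"spin": 0}
    - {"hand": -1,"dp": [0,0,-0.0055],"spin": 0}

```text
t: 16.85
position: [0.5538, -0.2689, 0.0472]
tool_rot: [[-0.995, -0.094, 0.015], [-0.094, 0.996, -0.008], [-0.014, -0.01, -1.0]]
contact_force: [0.2, 0.1, -1.1]
opening: 0.098
```

```bash
python3 st.py
```

```text
16.85 [ 0.5538 -0.2689  0.0472] F [ 0.17  0.11 -1.15] T [0.006 0.091 0.025] op 0.098 az -174.59 tilt [ 0.015 -0.008] q6 -0.652 e6 0.0
```

Emit:
step_arm:
  rows:
    - {"hand": -1,"dp": [0.008,0,0],"spin": 0}
    - {"hand": -1,"dp": [0.016,0,0],"spin": 0}
    - {"hand": -1,"dp": [0.024,0,0],"spin": 0}
    - {"hand": -1,"dp": [0.032,0,0],"spin": 0}
    - {"hand": -1,"dp": [0.04,0,0],"spin": 0}
    - {"hand": -1,"dp": [0.048,0,0],"spin": 0}
    - {"hand": -1,"dp": [0.056,0,0],"spin": 0}
    - {"hand": -1,"dp": [0.06,0,0],"spin": 0}
    - {"hand": -1,"dp": [0.06,0,0],"spin": 0}

```text
t: 17.75
position: [0.4934, -0.2745, 0.0463]
tool_rot: [[-0.995, -0.094, 0.015], [-0.094, 0.996, -0.008], [-0.014, -0.009, -1.0]]
contact_force: [0.1, 0.0, -0.4]
opening: 0.103
```

```bash
python3 st.py
```

```text
17.75 [ 0.4934 -0.2745  0.0463] F [ 0.1   0.   -0.41] T [ 0.005  0.05  -0.023] op 0.103 az -174.62 tilt [ 0.015 -0.008] q6 -0.717 e6 -0.018
```

Emit:
step_arm:
  rows:
    - {"hand": -1,"dp": [0.005,0,-0.035],"spin": 0}
    - {"hand": -1,"dp": [0.005,0.02,-0.075],"spin": 0}
    - {"hand": -1,"dp": [0.01,0.06,-0.075],"spin": 3}
    - {"hand": -1,"dp": [0.02,0.1,-0.075],"spin": 6}
    - {"hand": -1,"dp": [0.03,0.14,-0.075],"spin": 9}
    - {"hand": -1,"dp": [0.04,0.18,-0.075],"spin": 13.4}
    - {"hand": -1,"dp": [0.042,0.22,-0.075],"spin": 13.4}
    - {"hand": -1,"dp": [0.042,0.26,-0.075],"spin": 13.4}
    - {"hand": -1,"dp": [0.042,0.285,-0.075],"spin": 13.4}
    - {"hand": -1,"dp": [0.042,0.285,-0.075],"spin": 13.4}
    - {"hand": -1,"dp": [0.042,0.285,-0.075],"spin": 13.4}

```text
t: 18.85
position: [0.4242, 0.0062, 0.1183]
tool_rot: [[-0.99, 0.138, 0.016], [0.138, 0.99, -0.009], [-0.017, -0.006, -1.0]]
contact_force: [0.1, -0.1, -1.2]
opening: 0.101
```

```bash
python3 st.py;  python3 - <<'E'
from h import *
s,f=wrist('w6');h=cv2.cvtColor(f['image'],cv2.COLOR_RGB2HSV)
E
```

```text
18.85 [0.4242 0.0062 0.1183] F [ 0.07 -0.13 -1.15] T [-0.029  0.048  0.019] op 0.101 az 172.08 tilt [ 0.016 -0.009] q6 0.005 e6 0.012
```

View pics/w6.png

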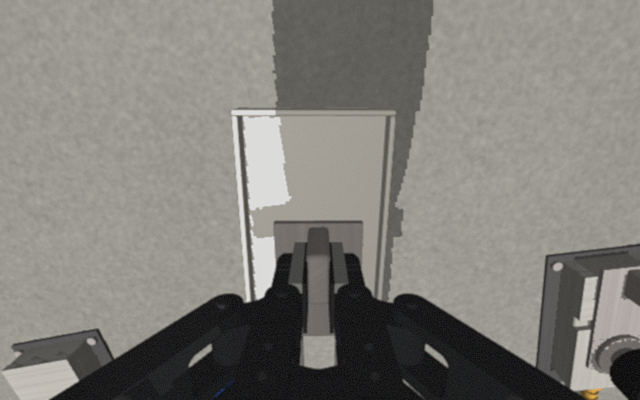

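The plate hangs centred over the tray: plate centre column is about 318, the tray spans columns 232–395, and its near wall is at row 112. I check that edge's position.

Run:
```python
from h import *
s,f=pickle.load(open('wrist.pkl','rb'));a=onz(f,(232,110),.022);b=onz(f,(395,110),.022);print(a,b,np.linalg.norm(a-b),np.degrees(np.arctan2(*(b-a)[1::-1])))
c=(a+b)/2;d=(b-a)[:2];d/=np.linalg.norm(d);n=np.array([d[1],-d[0]]);print('centre',c[:2]+.095*n,n)
```

```text
[ 0.35564272 -0.04598467  0.022     ] [0.37113415 0.06575467 0.022     ] 0.11280808236669547 82.10688458626777
centre [ 0.4574884  -0.00316093] [ 0.99052597 -0.13732553]
```

Emit:
step_arm:
  rows:
    - {"hand": -1,"dp": [0,-0.003,0.03],"spin": 0}
    - {"hand": -1,"dp": [0,-0.003,0.06],"spin": 0}
    - {"hand": -1,"dp": [0,-0.003,0.08],"spin": 0}
    - {"hand": -1,"dp": [0,-0.003,0.09],"spin": 0}
    - {"hand": -1,"dp": [0,-0.003,0.094],"spin": 0}
    - {"hand": -1,"dp": [0,-0.003,0.097],"spin": 0}
    - {"hand": -1,"dp": [0,-0.003,0.097],"spin": 0}
    - {"hand": -1,"dp": [0,-0.003,0.097],"spin": 0}

```text
t: 19.7
position: [0.4265, 0.0016, 0.0221]
tool_rot: [[-0.99, 0.139, 0.018], [0.139, 0.99, -0.009], [-0.019, -0.006, -1.0]]
contact_force: [0.3, -0.2, -1.1]
opening: 0.1
```

```bash
python3 st.py
```

```text
19.7 [0.4265 0.0016 0.0221] F [ 0.31 -0.2  -1.13] T [-0.018  0.071  0.008] op 0.1 az 171.99 tilt [ 0.018 -0.009] q6 -0.004 e6 -0.0
```

Still hanging (about 1.1 N). I lower a couple of mm to contact, release, and retreat.

Emit:
step_arm:
  rows:
    - {"hand": -1,"dp": [0,0,0.001],"spin": 0}
    - {"hand": -1,"dp": [0,0,0.002],"spin": 0}
    - {"hand": -1,"dp": [0,0,0.002],"spin": 0}
    - {"hand": -0.5,"dp": [0,0,0.001],"spin": 0}
    - {"hand": -0.5,"dp": [0,0,0],"spin": 0}
    - {"hand": -0.5,"dp": [0,0,0],"spin": 0}
    - {"hand": -0.5,"dp": [0,0,0],"spin": 0}
    - {"hand": -0.5,"dp": [0,0,-0.02],"spin": 0}
    - {"hand": -0.5,"dp": [0,0,-0.05],"spin": 0}
    - {"hand": -0.5,"dp": [0,0,-0.1],"spin": 0}
    - {"hand": -0.5,"dp": [0,0,-0.15],"spin": 0}
    - {"hand": -0.5,"dp": [0,0,-0.2],"spin": 0}
  newtons: 30

```text
t: 20.9
position: [0.4223, 0.0035, 0.2239]
tool_rot: [[-0.99, 0.139, 0.018], [0.139, 0.99, -0.009], [-0.019, -0.006, -1.0]]
contact_force: [0.4, -0.4, -0.6]
opening: 0.252
```

Emit:
step_arm:
  rows:
    - {"hand": -0.5,"dp": [0.04,0,-0.04],"spin": 0}
    - {"hand": -0.5,"dp": [0.04,0,-0.04],"spin": 0}
    - {"hand": -0.5,"dp": [0.04,0,-0.04],"spin": 0}

```text
t: 21.2
position: [0.3823, 0.0094, 0.2644]
tool_rot: [[-0.99, 0.139, 0.022], [0.139, 0.99, -0.009], [-0.023, -0.006, -1.0]]
contact_force: [0.7, 0.7, 0.7]
opening: 0.249
```

```bash
python3 st.py;  python3 - <<'E'
from h import *
from workcell import vision
s,f=wrist('w7')
for n in('scene','side'):
    g=vision.grab_frame(n);pickle.dump(g,open(n+'2.pkl','wb'));cv2.imwrite(f'pics/{n}2.png',g['image'][:,:,::-1])
im=np.vstack([f['image'][:,:,::-1],g['image'][100:400,:,::-1]]);cv2.imwrite('pics/fin.png',cv2.resize(im,(548,600)))
E
```

```text
21.2 [0.3823 0.0094 0.2644] F [0.68 0.65 0.67] T [ 0.013 -0.035 -0.012] op 0.249 az 172.0 tilt [ 0.022 -0.009] q6 -0.001 e6 0.0
```

View pics/fin.png

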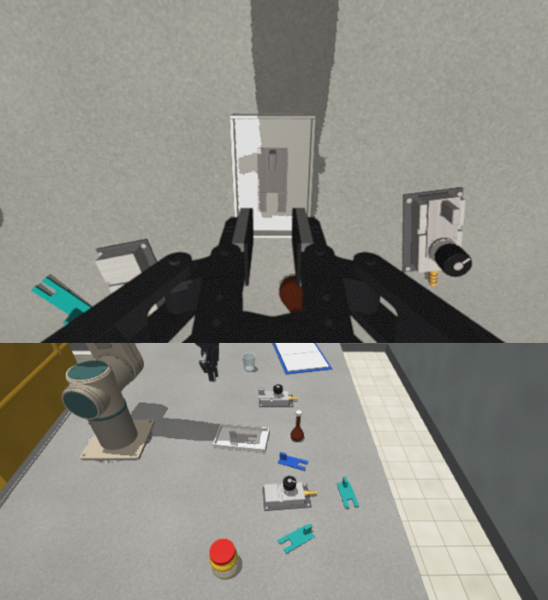

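The plate lies in the tray, at about (272,185) in the upper picture, with its fin towards the near wall. The air block's plate is still under its knob, and the bystanders stand upright. I do one numeric check before handing in.

Run:
```python
from h import *
s,f=pickle.load(open('wrist.pkl','rb'));E=f['extrinsics'];z=f['z_map']
vv,uu=np.mgrid[0:400,0:640];P=np.stack([(uu-f['cx'])/f['fx']*z,(vv-f['cy'])/f['fy']*z,z],-1)@E[:3,:3].T+E[:3,3]
c=np.array([.4575,-.003]);a=np.radians(-7.9);R=np.array([[np.cos(a),np.sin(a)],[-np.sin(a),np.cos(a)]])
q=(P[...,:2]-c)@R.T;ins=(abs(q[...,0])<.088)&(abs(q[...,1])<.05)&(z>0)
pl=ins&(P[...,2]>.0085)&(P[...,2]<.022);fin=ins&(P[...,2]>.03)&(P[...,2]<.06)
A=np.c_[q[pl],np.ones(pl.sum())];k=np.linalg.lstsq(A,P[...,2][pl],rcond=None)[0];print('plate n',pl.sum(),'slope',k.round(3),'range',q[pl].min(0).round(3),q[pl].max(0).round(3));print('fin',fin.sum(),np.median(q[fin],0).round(3),np.median(P[...,2][fin]))
S,D=[[pickle.load(open(n+x+'.pkl','rb')) for x in('','2')] for n in('scene','side')]
for n,p,r in(('flask',(347,205),20),('beaker',(291,122),14),('tub',(262,352),26),('airblock',(325,160),22)):
    i,j=[d['image'][p[1]-r:p[1]+r,p[0]-r:p[0]+r].astype(int) for d in D];print(n,abs(i-j).mean().round(1))
```

```text
plate n 1847 slope [ 0.059 -0.     0.011] range [-0.046 -0.024] [0.053 0.021]
fin 171 [-0.036 -0.001] 0.03842293421596321
flask 3.4
beaker 3.4
tub 3.0
airblock 3.6
```

```bash
python3 -c "
from workcell import close_job
print(close_job())"
```

```text
the job is handed in; nothing more can be done
None
```

The job is handed in after about 21 s of robot time. The left-hand plate is in the tray and the air outlet is screwed down with its plate in place.

- **Which is which:** I tried only the knob at y≈+0.24 both ways. It ran free anticlockwise and met its stop clockwise, with a peak of about 0.39 N m against the 0.6 limit. That makes it the right-hand air screw, and I left it screwed down. The other knob was identified by elimination; it turned easily clockwise and rose, as a left-hand screw should.
- **Unscrewing and placing:** I turned the left-hand knob clockwise by about 2.1 rad, lifted its plate 5 mm, drew it out 60 mm and laid it in the tray.
- **Plate in the tray:** The last depth check found it tilted by 0.059 rad, because it rests on its rib; the limit is 0.12. It spans x −46 to +53 mm and y −24 to +21 mm in the tray, inside the walls.
- **Surroundings:** The side view around the flask, beaker, tub and air block is essentially unchanged from the start, and the gripper is clear of everything.

No check failed. I had no direct reading of either screw's angle. The 2.1 rad comes from the knob's pointer and the tool's turn. The air screw's position comes from the torque at its stop.

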